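# Clamp down a pressure canner lid by counted quarter turns

### The arm

A 6-joint arm with a two-finger parallel gripper is mounted at the origin on a cart in front of the work surface, level with it; the furniture and walls round the work are solid. World frame = base frame: x ahead of the robot, y to its left, z up, the work surface at z = 0. Lengths are in m, angles in degrees, forces in N, time in s.
With the tool pointing down it reaches from about 0.4 to 0.825 m from the base axis. Payload 7 kg.
Tool frame: the origin (TCP) lies between the finger pads; the fingertips stand 19 mm ahead of it and the grasp point (between the pads) is the TCP; z points along the fingers, y is the line along which they close (so a half turn about z gives the same grasp; the last joint's range is limited). The gripper opens to 88 mm and grips with 3 to 60 N. Pads are 19 mm wide; open, the fingers measure 130 mm over their backs; the gripper's body (78 mm by 193 mm) begins 47 mm behind the grasp point.
Start: joints at [81.996, 20.546, 0.682, 0, -70.136, -16.507], TCP at [0.28, 0.614, 0.246] pointing down, gripper open.
Joint ranges: [-176.03, 176.03], [-82.01, 121.73], [-58.28, 71.71], [-173.87, 95.51], [-174.79, -0.11], [-173.66, 173.66]. Speed limits (degrees/s): [136.94, 136.94, 172.46, 180, 180, 180].

### API

Orientations are given as [roll, pitch, yaw] about the fixed x, y, z axes, in that order (R = Rz(yaw) Ry(pitch) Rx(roll)).
In Python, from plant import get_obs, snapshot, close_job, spot_in, spot_point gives the robot as it stands.
- The arm moves only by the tool play_rows, never from a script. Its argument "plan" is a list of rows, each a list of 6 numbers: the shift along the tool's x, y, z in cm, then the turn, a rotation vector about the tool's x, y, z in degrees. A call has 1 to 20 rows; each row shifts and turns the commanded pose from where the row before left it, along the tool's axes as they then stand; what a row does not reach is not made up. A row lasts 1/12 s, in which the tool goes at most 41.7 mm and 7.16 degrees, less where a joint would pass 70% of its speed; a pose out of reach is approached as far as the arm can. A call is refused whole if a number of a shift passes 4.17 or a number of a turn 7.16, either way. A call with a gripper value outside its range is refused whole. "grip" is the finger opening in cm, from 0 to 8.76, set as the call begins (left out, the last holds). The fingers move at their own pace and stop on an object; the grip force is fixed at half the most. Time passes only in rows, so rows that do not move let the fingers close. It gives the time, the measured TCP pose, the force, the opening and the grip force at its end, in the units of the state.
- get_obs(): the state, without advancing time (a new reading comes with each control period).
- snapshot(name): name is "scene" or "side" or "wrist"; returns a dict with "frame" (420x560x3 uint8, red, green, blue), "fx", "fy", "cx", "cy" (pixels), "position" and "attitude" of the camera in the world. Camera axes: x right, y down, z forward; pixel columns grow to the right and rows downward; lengths in m; the calibration is good to about 2 mm. A picture is of the moment at which its call begins. There is no depth.
- close_job(): hands the job in; it is judged then, once.
Trained networks look in the newest picture that a camera, given by its name, has taken for a name from the list of things; names that differ only in an ending like _2 or _b are one class to them, and where a whole thing is asked for, a point or a joint stands for the part that bears it (a point fixed in the world has none). Each returns a list of dicts, best first, with "score" (0 to 1); they miss things now and then, are a little off and sometimes report something else, mostly with a low value. They report only what shows in the picture. A call takes as long as a camera call.
- spot_in(camera, thing): "position" ([x, y, z] in m, in world coordinates, good to about 4 mm: the middle of the surface that is visible of it).
- spot_point(camera, thing): "position" ([x, y, z] in m, in world coordinates, good to about 4 mm: a listed point, or the origin of a listed thing).
The state is a dict: "clock": time; "joint_pos": joint angles; "qvel": joint speeds; "tau": joint torques, N m; "tool_pos": TCP position; "orientation": TCP orientation; "force": force on the tool from outside, world axes, zero at the start; "moment": the same for the moment, N m; "opening": finger opening in m; "gripper_force": force on a finger pad.
Only numpy, scipy, OpenCV 4.12 (cv2) and the standard library are available. Lean on these libraries where they do the work, as an engineer would, in place of code of your own. Each camera call takes 0.05 s, during which the arm holds its last target. There are 200 camera calls.

### The job

The lid of the pressure canner is on and its three wing nuts have been spun down loosely. Starting at the nut on the pressure gauge's side and going round the rim clockwise as seen from above, turn each nut clockwise until you feel it bite on its washer, then give it exactly one quarter turn more, so the gasket is squeezed evenly all round. Do not overtighten any nut, do not lean on the lid, and leave the things standing around alone.

Things in the scene. Friction and masses are not known exactly. Their poses are not given: they have to be found in the camera images.
- canner: Small cast-aluminium pressure canner, fixed where it stands: pot 183 mm over the rim, 104 mm tall to the rim, two black side handles at its +y and -y sides reaching 129 mm from its axis. Origin at the centre of its underside, z up; its +x axis points to nut 1.
- lid: Domed aluminium lid on the pot, 185 mm across, with three slotted ears (at the rim, 8.5 mm thick) in which the steel swing bolts stand. Origin at the centre of its underside, 104 mm above the worktop; axes as the canner's. A steel vent weight (20 mm wide, top 45 mm above the origin) stands 23 mm from the axis, away from nut 1.
- gauge (a point): Centre of the white dial on top of the round steel pressure gauge on the lid: 35 mm across, dial 42 mm above the lid's origin, 20 mm from the canner's axis towards nut 1. It tells which nut is first. x, y, z as the canner's.
- nut1: First nut: on the pressure gauge's side, on the canner's +x axis, midway between the pot handles. Black wing nut, 98 mm from the canner's axis; wings = flat upright bar 52 long, 9 thick, 20 mm tall. Origin on the bolt axis at wing mid-height, about 0.142 m up (wing top 11 mm above it, underside 9 mm below, lid 29 mm below); x along the wings, y across them, z up. 
- nut2: Second nut: next clockwise round the rim from nut 1 seen from above, at -120 degrees in the canner frame. Black wing nut, 98 mm from the canner's axis; wings = flat upright bar 52 long, 9 thick, 20 mm tall. Origin on the bolt axis at wing mid-height, about 0.142 m up (wing top 11 mm above it, underside 9 mm below, lid 29 mm below); x along the wings, y across them, z up. 
- nut3: Third nut: next clockwise from nut 2, at +120 degrees in the canner frame. Black wing nut, 98 mm from the canner's axis; wings = flat upright bar 52 long, 9 thick, 20 mm tall. Origin on the bolt axis at wing mid-height, about 0.142 m up (wing top 11 mm above it, underside 9 mm below, lid 29 mm below); x along the wings, y across them, z up. 
- washer1_top (a point): Centre of the top of the 25 mm steel washer under nut 1, on its bolt axis; z up. Starts 115.3 mm above the canner's underside. After the bite the gasket winds up elastically by 0.1 rad (and springs back on release), then nut and washer turn and sink together, squeezing the gasket, about 0.94 mm for the quarter turn. It stays squeezed: overtightening cannot be undone.
- washer2_top (a point): Same for nut 2. All three nuts: right-hand thread, clockwise from above tightens, 4 mm down a turn (1 mm a quarter turn). Moment to turn a nut: about 0.03 N m running free; from the bite on it climbs within 0.1 rad to about 0.35 N m and stays there (less may be left when the wrist stops with a jerk). A nut stays where it is left.
- washer3_top (a point): Same for nut 3. The bite of each nut lies 0.2 to 1.3 rad (11 to 74 degrees) clockwise of where its wings start, different for each nut; the gap under the nut is then only 0.1 to 0.8 mm, too fine to measure, so the bite is found by the jump in the moment needed to turn it.
- nut1_face (a point): Centre of the underside of nut 1's hub, on its bolt axis, 26.7 mm below the nut's origin; axes as the nut's. It lands on the washer when the nut bites.
- nut2_face (a point): Centre of the underside of nut 2's hub, on its bolt axis, 26.7 mm below the nut's origin; axes as the nut's. It lands on the washer when the nut bites.
- nut3_face (a point): Centre of the underside of nut 3's hub, on its bolt axis, 26.7 mm below the nut's origin; axes as the nut's. It lands on the washer when the nut bites.
- milk_pitcher: Bystander: steel milk pitcher, 75x96x96 mm, loose, right of the canner. Origin at the centre of its underside.
- tumbler: Bystander: clear glass tumbler, 56x56x62 mm, loose, left of and beyond the canner. Origin at the centre of its underside.
- cup: Bystander: white espresso cup, 63x82x56 mm, loose, left of and in front of the canner. Origin at the centre of its underside.

How it is judged:
By the outcome, as a careful person would: the job done as asked, in the order asked, and still so for the second after the job is handed in, with the robot touching nothing.
It also fails if it takes over 72 s, if anything falls off the work surface, if the arm or the gripper's body presses on something with over 40 N, if the wrist force passes 120 N, or if a joint passes its speed limit or range.

## Working session

There is one attempt and no reset: what is moved stays moved. The work goes in short steps, Python scripts to look and compute and a tool call to move; the robot and the scene stay as the last step left them, time stands still between calls to the robot, and variables do not carry over. Pictures are saved under pics/ and viewed, at most 10 in all, crops included, and the job is handed in when it is done.

Besides the shell and the picture viewer there is one more tool, called after ">>>" by a JSON object that holds its "api" and its "payload". play_rows: Moves the arm, as the interface text tells. Its arguments: {"type":"object","properties":{"plan":{"type":"array","items":{"type":"array","items":{"type":"number"}}},"grip":{"type":"number"}},"required":["plan"]}

```bash
ls; mkdir -p pics
python3 - <<'E'
from plant import *
import cv2
o=get_obs(); print({k:o[k] for k in ('clock','tool_pos','orientation','force','moment','opening')})
for c in ('scene','side','wrist'):
    s=snapshot(c); cv2.imwrite(f'pics/{c}0.png',s['frame'][:,:,::-1]); print(c,s['position'])
    for t in ('canner','gauge','nut1','nut2','nut3','milk_pitcher','tumbler','cup'):
        r=spot_point(c,t); print(t,[(list(map(lambda v:round(v,3),q['position'])),round(q['score'],2)) for q in r[:4]])
E
```

```text
pics
{'clock': 0.0, 'tool_pos': array([0.27990366, 0.61371201, 0.24461281]), 'orientation': array([ 1.79903477e+02, -1.11336223e-02, -2.45201306e+01]), 'force': array([-0.36698833, -0.11964289,  0.17135684]), 'moment': array([-0.00623334,  0.04439868,  0.02898122]), 'opening': 0.08750897660793147}
scene [-0.22271003 -0.4572568   1.01294303]
canner [([0.578, 0.065, 0.002], 0.95), ([0.622, 0.361, 0.002], 0.56)]
gauge [([0.592, 0.052, 0.149], 0.6), ([0.637, -0.015, 0.145], 0.18)]
nut1 [([0.482, 0.053, 0.143], 0.68), ([0.635, -0.012, 0.144], 0.53), ([0.617, 0.154, 0.14], 0.42)]
nut2 [([0.482, 0.053, 0.143], 0.68), ([0.635, -0.012, 0.144], 0.53), ([0.617, 0.154, 0.14], 0.42)]
nut3 [([0.482, 0.053, 0.143], 0.68), ([0.635, -0.012, 0.144], 0.53), ([0.617, 0.154, 0.14], 0.42)]
milk_pitcher [([0.54, -0.264, -0.002], 0.56), ([0.615, 0.155, 0.141], 0.46)]
tumbler [([0.625, 0.362, 0.001], 0.75), ([0.636, -0.013, 0.116], 0.6), ([0.637, -0.014, 0.143], 0.18)]
cup [([0.462, 0.384, 0.0], 0.9)]
side [-0.19210215 -0.33936575  0.73925787]
canner [([0.579, 0.067, 0.001], 0.73)]
gauge [([0.64, -0.014, 0.117], 0.68), ([0.591, 0.05, 0.15], 0.63)]
nut1 [([0.483, 0.05, 0.143], 0.52), ([0.622, 0.156, 0.144], 0.42), ([0.642, -0.01, 0.143], 0.41)]
nut2 [([0.483, 0.05, 0.143], 0.52), ([0.622, 0.156, 0.144], 0.42), ([0.642, -0.01, 0.143], 0.41)]
nut3 [([0.483, 0.05, 0.143], 0.52), ([0.622, 0.156, 0.144], 0.42), ([0.642, -0.01, 0.143], 0.41)]
milk_pitcher [([0.538, -0.262, 0.002], 0.96)]
tumbler [([0.623, 0.358, 0.001], 0.92)]
cup [([0.465, 0.382, -0.001], 0.9), ([0.623, 0.156, 0.141], 0.39)]
wrist [0.35651248 0.57882317 0.38487504]
canner []
gauge []
nut1 []
nut2 []
nut3 []
milk_pitcher []
tumbler []
cup []
```

View pics/scene0.png

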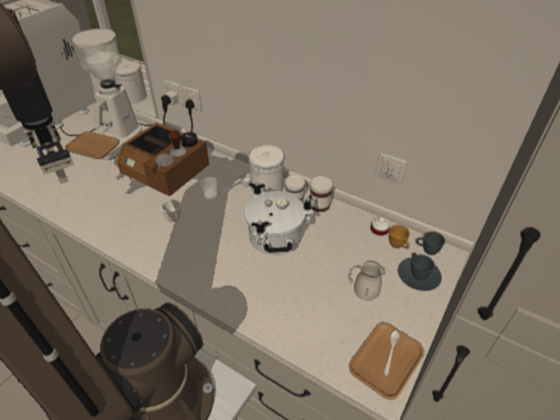

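View pics/side0.png

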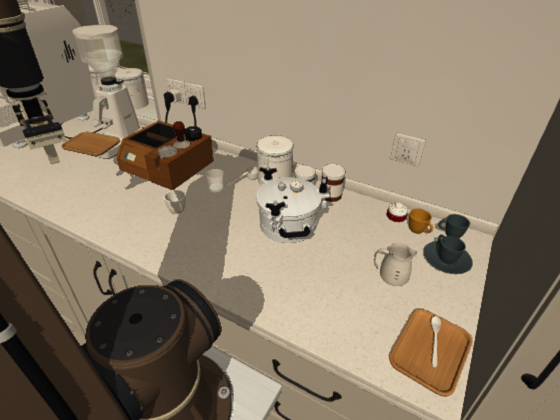

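Run:
```python
import cv2,numpy as np
a=cv2.imread('pics/side0.png')[125:255,235:355]; b=cv2.imread('pics/scene0.png')[135:265,225:345]
cv2.imwrite('pics/crop0.png',cv2.resize(np.hstack([a,b]),None,fx=3.3,fy=3.3,interpolation=cv2.INTER_CUBIC))
```

```text
(no output)
```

View pics/crop0.png

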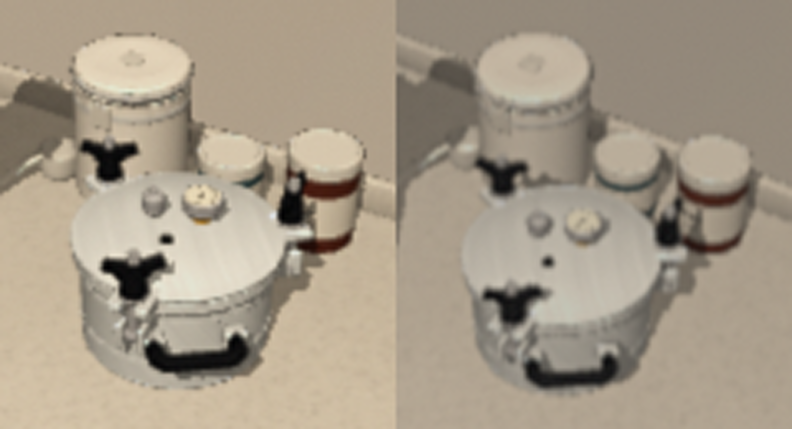

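```bash
cat > h.py <<'E'
import numpy as np, cv2, sys
from plant import *
from scipy.spatial.transform import Rotation as Rn
def R(rpy): return Rn.from_euler('xyz',rpy,degrees=True).as_matrix()
def camR(s):
    a=np.array(s['attitude'])
    return a if a.shape==(3,3) else (R(a) if a.size==3 else Rn.from_quat(a).as_matrix())
def ray(s,u,v):
    d=camR(s)@np.array([(u-s['cx'])/s['fx'],(v-s['cy'])/s['fy'],1]); return np.array(s['position']),d/np.linalg.norm(d)
def onz(s,u,v,z):
    p,d=ray(s,u,v); return p+d*(z-p[2])/d[2]
def to(p,yaw):
    "tool-frame shift in cm and turn about tool z to reach p, yaw (tool down)"
    o=get_obs(); d=R(o['orientation']).T@(np.array(p)-o['tool_pos'])*100
    return d.round(2),round(o['orientation'][2]-yaw,2)
E
python3 - <<'E'
from h import *
s1=snapshot('side');s2=snapshot('scene');w=snapshot('wrist')
print(s1['attitude'],w['attitude'],w['fx'],onz(s1,280,186,0.14))
for a,b in (((275,144),(266,154)),((333.8,168.3),(321.4,180.5))):
    p,d=ray(s1,*a);q,e=ray(s2,*b)
    t=np.linalg.lstsq(np.c_[d,-e],q-p,rcond=None)[0]; print(p+t[0]*d,q+t[1]*e)
print(to([.495,.066,.35],0))
E
```

```text
[-127.28169057   -1.26967083  -60.94200997] [ 1.62082521e+02 -1.05407218e-03 -1.14487673e+02] 359.40615519720313 [0.56978879 0.08560054 0.14      ]
[0.78025892 0.22451607 0.13476175] [0.7796198  0.22645619 0.13554347]
[0.7952067  0.01668168 0.09957972] [0.7950945  0.01801983 0.10015137]
(array([ 42.3 ,  40.96, -10.44]), np.float64(-24.51))
```

>>> {"api": "play_rows", "payload": {"plan": [[0,0,-3,0,0,0],[2.8,2.7,-0.5,0,0,0],[2.8,2.7,-0.5,0,0,0],[2.8,2.7,-0.5,0,0,0],[2.8,2.7,-0.5,0,0,0],[2.8,2.7,-0.5,0,0,0],[2.8,2.7,-0.5,0,0,0],[2.8,2.7,-0.5,0,0,0],[2.8,2.7,-0.5,0,0,0],[2.8,2.7,-0.5,0,0,0],[2.8,2.7,-0.5,0,0,0],[2.8,2.7,-0.5,0,0,0],[2.8,2.7,-0.5,0,0,0]]}}

```text
clock: 2.58
tool_pos: [0.4515, 0.1781, 0.3363]
orientation: [-179.9, -0.0, -24.5]
force: [0.5, 0.5, -0.1]
opening: 0.0874
gripper_force: 0.0
```

>>> {"api": "play_rows", "payload": {"plan": [[3.2,1,0,0,0,0],[3.2,1,0,0,0,0],[3.2,1,0,0,0,0],[3.2,1,0,0,0,0],[3.2,1,0,0,0,0],[0,0,0,0,0,0],[0,0,0,0,0,0]]}}

```text
clock: 3.17
tool_pos: [0.577, 0.0666, 0.3347]
orientation: [179.9, 0.1, -24.7]
force: [0.5, 0.9, -0.7]
opening: 0.0877
gripper_force: 0.0
```

Run:
```python
from h import *
w=snapshot('wrist'); cv2.imwrite('pics/w1.png',w['frame'][:,:,::-1]); o=get_obs()
import pickle; pickle.dump(w,open('w1.pkl','wb'))
print(o['tool_pos'],o['orientation'],o['joint_pos'],o['moment'])
for t in ('nut1','gauge','canner','washer1_top','nut1_face'):
    for q in spot_point('wrist',t)[:4]: print(t,np.round(q['position'],4),round(q['score'],2))
```

```text
[0.57635011 0.06741671 0.33503055] [ 1.79961832e+02  4.03216401e-02 -2.46134130e+01] [ 2.59681051e+01  9.09240485e+00 -3.20574113e+00 -7.07445134e-03
 -7.77569436e+01  3.94199989e+01] [ 0.05231747  0.03018238 -0.05194707]
nut1 [0.4821 0.051  0.1455] 0.98
nut1 [0.6166 0.1538 0.1417] 0.79
nut1 [ 0.6395 -0.0171  0.14  ] 0.58
gauge [0.5895 0.0471 0.1435] 0.59
canner [0.5804 0.0655 0.0011] 0.69
canner [0.4803 0.0503 0.1146] 0.63
washer1_top [ 0.6379 -0.0129  0.1152] 0.69
nut1_face [ 0.6404 -0.013   0.1118] 0.79
nut1_face [ 0.6257  0.3611 -0.003 ] 0.7
```

View pics/w1.png

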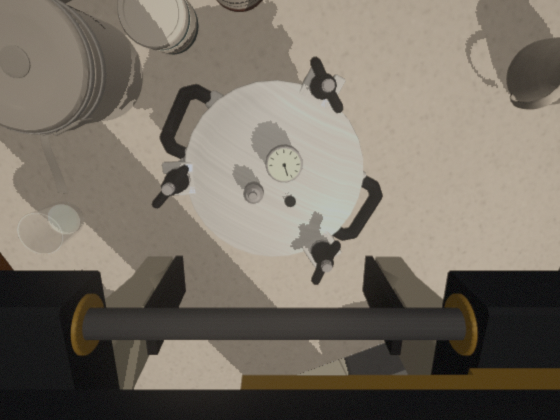

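```bash
cat >> h.py <<'E'
def bar(w,c,z=0.153,r=0.034,thr=50):
    "centre and direction (deg mod 180) of the dark bar near c, pixels laid on height z"
    g=w['frame'].max(2); v,u=np.nonzero(g<thr)
    P=np.array([onz(w,a,b,z)[:2] for a,b in zip(u,v)]) if len(u)<60000 else None
    P=P[np.linalg.norm(P-np.array(c[:2]),axis=1)<r]
    (cx,cy),(a,b),_=q=cv2.minAreaRect((P*1000).astype(np.float32))
    m=P.mean(0); e,V=np.linalg.eigh(np.cov((P-m).T)); x=V[:,1]
    bx=cv2.boxPoints(q); l=max(((bx[1]-bx[0]),(bx[2]-bx[1])),key=np.linalg.norm)
    return dict(n=len(P),mean=m.round(4),rect=(round(cx,1),round(cy,1)),size=(round(a,1),round(b,1)),pca=round(np.degrees(np.arctan2(x[1],x[0]))%180,1),rectang=round(float(np.degrees(np.arctan2(l[1],l[0])))%180,1))
E
python3 - <<'E'
from h import *
import pickle
from scipy.optimize import least_squares
w=pickle.load(open('w1.pkl','rb'))
N=[np.mean(a,0) for a in ([(.635,-.012),(.642,-.010),(.6395,-.0171)],[(.482,.053),(.483,.05),(.482,.051)],[(.617,.154),(.622,.156),(.6166,.1538)])]
f=lambda x:np.concatenate([x[:2]+.098*np.array([np.cos(x[2]-k*2.0944),np.sin(x[2]-k*2.0944)])-N[k] for k in range(3)])
s=least_squares(f,[.58,.066,-.9]); x=s.x; print(x[:2],np.degrees(x[2]),s.fun.round(4))
for k in range(3):
    c=f(x)[2*k:2*k+2]+N[k]; print(k+1,c.round(4),bar(w,c))
for e in ([(316,62),(338,107)],[(336,245),(317,280)],[(186,172),(157,203)]):
    p,q=[onz(w,*a,.153)[:2] for a in e]; d=q-p; print((p+q)/2,np.linalg.norm(d),np.degrees(np.arctan2(d[1],d[0]))%180)
for c in((330,86),(326,266),(168,189)): print('tip',onz(w,*c,.158)[:2])
E
python3 -c "
import cv2,numpy as np
a=cv2.imread('pics/w1.png');c=[a[y-40:y+40,x-40:x+40] for x,y in((325,85),(322,258),(174,185))]
cv2.imwrite('pics/c1.png',cv2.resize(np.hstack(c),None,fx=3.3,fy=3.3,interpolation=cv2.INTER_CUBIC))"
```

```text
[0.57989973 0.06429997] -52.760609938176664 [ 0.0004 -0.0007  0.0003  0.0006 -0.0007  0.0001]
1 [ 0.6392 -0.0137] {'n': 68, 'mean': array([ 0.6527, -0.0079]), 'rect': (650.0, -9.9), 'size': (12.5, 26.1), 'pca': np.float64(161.9), 'rectang': 157.2}
2 [0.4827 0.052 ] {'n': 160, 'mean': array([0.4939, 0.0486]), 'rect': (493.2, 54.9), 'size': (19.2, 48.2), 'pca': np.float64(130.4), 'rectang': 127.9}
3 [0.6178 0.1547] {'n': 364, 'mean': array([0.6207, 0.1487]), 'rect': (619.9, 147.8), 'size': (22.3, 54.8), 'pca': np.float64(118.1), 'rectang': 130.9}
[ 0.64049895 -0.01294805] 0.0411602291248534 4.740305080097357
[0.48707331 0.0500395 ] 0.04171067978477781 131.27432877427162
[0.61742598 0.15096461] 0.04145819958213637 110.47272323854045
tip [ 0.63893773 -0.01405389]
tip [0.48660499 0.05134715]
tip [0.61818805 0.15241596]
```

View pics/c1.png

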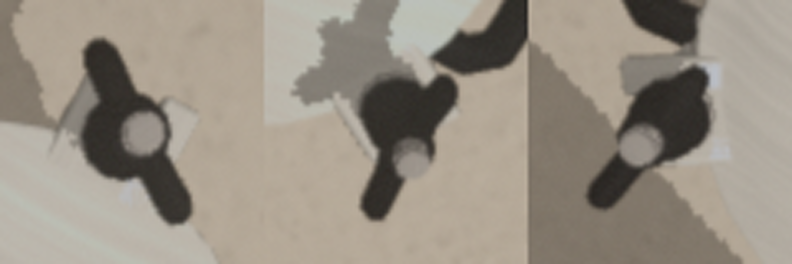

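Run:
```python
from h import *
import pickle
w=pickle.load(open('w1.pkl','rb'))
for e in ([(315.3,58.6),(338.9,110.2)],[(336.8,243.8),(315.9,282.2)],[(185.2,167.7),(155.2,205.6)]):
    p,q=[onz(w,*a,.150)[:2] for a in e]; d=q-p; print((p+q)/2,np.linalg.norm(d),np.degrees(np.arctan2(d[1],d[0]))%180)
print(to([.6395,-.0135,.225],4))
```

```text
[ 0.6403032  -0.01346508] 0.04697352309194349 3.273524389925285
[0.48502258 0.0506122 ] 0.046257049867640954 131.21813982709799
[0.61823396 0.15287   ] 0.04769656515666567 114.73073357305314
(array([ 9.21,  4.86, 11.11]), np.float64(-28.43))
```

>>> {"api": "play_rows", "payload": {"plan": [[2.3,1.2,1.5,0,0,0],[2.3,1.2,2.4,0,0,0],[2.3,1.2,2.4,0,0,0],[2.3,1.2,2.4,0,0,0],[0,0,2.3,0,0,-7],[0,0,0,0,0,-7],[0,0,0,0,0,-7],[0,0,0,0,0,-7],[0,0,0,0,0,0],[0,0,0,0,0,0]]}}

```text
clock: 4.3
tool_pos: [0.6399, -0.0131, 0.2259]
orientation: [-180.0, -0.0, 3.3]
force: [0.2, 0.6, -0.2]
opening: 0.0875
gripper_force: 0.0
```

```bash
cat > look.py <<'E'
from h import *
n=sys.argv[1]; f=sys.argv[2]
w=snapshot('wrist'); cv2.imwrite(f'pics/{f}.png',w['frame'][:,:,::-1]); o=get_obs()
import pickle; pickle.dump(w,open(f+'.pkl','wb'))
print(o['tool_pos'],o['orientation'],o['joint_pos'].round(1),o['moment'])
for t in ('nut'+n,'washer'+n+'_top'):
    for q in spot_point('wrist',t)[:4]: print(t,np.round(q['position'],4),round(q['score'],2))
E
python3 look.py 1 n1
```

```text
[ 0.6399235  -0.01321802  0.22596212] [-1.79992320e+02 -3.54400321e-02  3.28770644e+00] [ 16.3  18.   -5.7   0.  -66.3  77. ] [-0.02403828  0.03448552 -0.0354743 ]
nut1 [0.6143 0.1521 0.1404] 0.97
nut1 [ 0.6391 -0.0192  0.1421] 0.88
washer1_top [ 0.6386 -0.0124  0.1119] 0.86
```

View pics/n1.png

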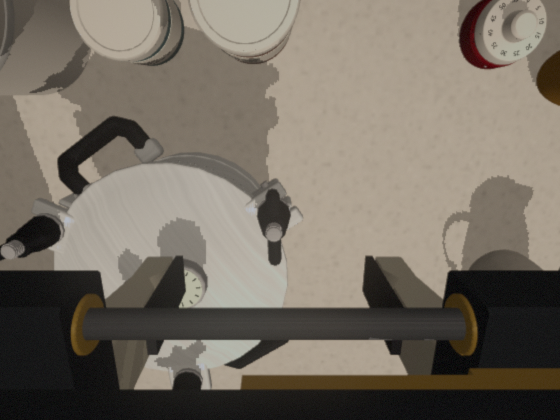

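Run:
```python
from h import *
import pickle
w=pickle.load(open('n1.pkl','rb'))
p,q=[onz(w,*a,.150)[:2] for a in ((272.5,195),(275.5,260))]; d=q-p; print((p+q)/2,np.linalg.norm(d),np.degrees(np.arctan2(d[1],d[0]))%180)
print('tip',[onz(w,274,232,z)[:2] for z in (.155,.16)])
print('proj tcp column', onz(w,275,232,.15))
o=get_obs(); P=camR(w).T@(np.array([.6395,-.0137,.150])-w['position']); print(w['cx']+w['fx']*P[0]/P[2],w['cy']+w['fy']*P[1]/P[2])
g=w['frame'].max(2)[185:270,250:300]
for v in range(192,266,6):
    u=np.nonzero(g[v-185]<60)[0]; print(v, (u.min()+250,u.max()+250) if len(u) else None,end=' ')
```

```text
[ 0.64176661 -0.01379943] 0.04447820627796341 5.838765015069356
tip [array([ 0.64130127, -0.01379363]), array([ 0.64326071, -0.01367383])]
proj tcp column [ 0.63937932 -0.0145546   0.15      ]
273.6826485550499 231.75256278201698
192 (np.int64(268), np.int64(276)) 198 (np.int64(266), np.int64(278)) 204 (np.int64(263), np.int64(284)) 210 (np.int64(259), np.int64(288)) 216 (np.int64(258), np.int64(289)) 222 (np.int64(260), np.int64(287)) 228 (np.int64(262), np.int64(285)) 234 (np.int64(283), np.int64(283)) 240 None 246 (np.int64(269), np.int64(279)) 252 (np.int64(269), np.int64(279)) 258 (np.int64(270), np.int64(279)) 264 None
```

>>> {"api": "play_rows", "payload": {"plan": [[0.03,0.03,2.0,0,0,-2],[0,0,2.0,0,0,0],[0,0,2.0,0,0,0],[0,0,1.4,0,0,0],[0,0,0.5,0,0,0],[0,0,0,0,0,0]]}}

```text
clock: 4.95
tool_pos: [0.6396, -0.0141, 0.1453]
orientation: [180.0, 0.1, 5.4]
force: [0.1, -1.0, 0.3]
opening: 0.0876
gripper_force: 0.0
```

>>> {"api": "play_rows", "payload": {"plan": [[0,0,0,0,0,0],[0,0,0,0,0,0],[0,0,0,0,0,0],[0,0,0,0,0,0],[0,0,0,0,0,0],[0,0,0,0,0,0],[0,0,0,0,0,0],[0,0,0,0,0,0],[0,0,0,0,0,0],[0,0,0,0,0,0]], "grip": 0}}

```text
clock: 5.78
tool_pos: [0.6403, -0.014, 0.1465]
orientation: [180.0, 0.0, 5.5]
force: [0.4, 0.2, 0.2]
opening: 0.0264
gripper_force: 0.0
```

```bash
cat > m.py <<'E'
from plant import *
o=get_obs(); print(o['clock'].__round__(2),o['tool_pos'].round(4),o['orientation'].round(2),'F',o['force'].round(2),'M',o['moment'].round(3),'tau6',round(o['tau'][5],3),round(o['opening'],4),round(o['gripper_force'],1))
E
python3 m.py; python3 m.py
```

```text
5.78 [ 0.6403 -0.014   0.1465] [180.     0.     5.49] F [0.44 0.21 0.21] M [-0.025 -0.009 -0.031] tau6 -0.0 0.0264 0.0
5.78 [ 0.6403 -0.014   0.1465] [180.     0.     5.49] F [0.44 0.21 0.21] M [-0.025 -0.009 -0.031] tau6 -0.0 0.0264 0.0
```

>>> {"api": "play_rows", "payload": {"plan": [[0,0,0,0,0,0],[0,0,0,0,0,0],[0,0,0,0,0,0],[0,0,0,0,0,0],[0,0,0,0,0,0],[0,0,0,0,0,0]]}}

```text
clock: 6.28
tool_pos: [0.6402, -0.0132, 0.1465]
orientation: [-179.9, -0.0, 5.5]
force: [-1.4, 5.9, 0.3]
opening: 0.0179
gripper_force: 30.0
```

```bash
python3 m.py
```

```text
6.28 [ 0.6402 -0.0132  0.1465] [-179.94   -0.      5.5 ] F [-1.44  5.91  0.27] M [1.929 0.486 0.023] tau6 -0.0 0.0179 30.0
```

>>> {"api": "play_rows", "payload": {"plan": [[0,0,0,0,0,0],[0,0,0,0,0,0],[0,0,-0.4,0,0,0],[0,0,-0.4,0,0,0],[0,0,0,0,0,0]], "grip": 3}}

```text
clock: 6.7
tool_pos: [0.6409, -0.0143, 0.1558]
orientation: [180.0, -0.1, 5.5]
force: [-0.2, 0.0, 0.5]
opening: 0.0296
gripper_force: 0.0
```

>>> {"api": "play_rows", "payload": {"plan": [[0,0,0,0,0,0],[0,0,0,0,0,0],[0,0,0,0,0,0],[0,0,0,0,0,0],[0,0,0,0,0,0],[0,0,0,0,0,0]], "grip": 0}}

```text
clock: 7.2
tool_pos: [0.6401, -0.0131, 0.1544]
orientation: [-179.9, 0.0, 5.5]
force: [-0.9, 5.5, 0.6]
opening: 0.0088
gripper_force: 30.0
```

```bash
python3 m.py
```

```text
7.2 [ 0.6401 -0.0131  0.1544] [-179.93    0.      5.5 ] F [-0.89  5.49  0.59] M [ 1.856  0.484 -0.017] tau6 0.008 0.0088 30.0
```

>>> {"api": "play_rows", "payload": {"plan": [[0,-0.1,0,0,0,0],[0,0,0,0,0,0],[0,0,0.007,0,0,3],[0,0,0,0,0,3],[0,0,0,0,0,0],[0,0,0,0,0,0]]}}

```text
clock: 7.7
tool_pos: [0.6401, -0.013, 0.1544]
orientation: [-180.0, 0.0, -0.4]
force: [-0.7, 1.8, -0.2]
opening: 0.0088
gripper_force: 30.0
```

```bash
python3 m.py
```

```text
7.7 [ 0.6401 -0.013   0.1544] [-1.8e+02  1.0e-02 -4.2e-01] F [-0.68  1.81 -0.23] M [0.649 0.277 0.003] tau6 -0.296 0.0088 30.0
```

>>> {"api": "play_rows", "payload": {"plan": [[0,0,0.007,0,0,3],[0,0,0,0,0,3],[0,0,0,0,0,0],[0,0,0,0,0,0]]}}

```text
clock: 8.03
tool_pos: [0.6401, -0.013, 0.1543]
orientation: [-180.0, 0.0, -6.4]
force: [-0.4, 1.7, 0.7]
opening: 0.0087
gripper_force: 30.0
```

```bash
python3 m.py
```

```text
8.03 [ 0.6401 -0.013   0.1543] [-1.80e+02  1.00e-02 -6.36e+00] F [-0.44  1.69  0.71] M [ 0.734  0.279 -0.009] tau6 -0.28 0.0087 30.0
```

>>> {"api": "play_rows", "payload": {"plan": [[0,0,0.007,0,0,3],[0,0,0,0,0,3],[0,0,0,0,0,0],[0,0,0,0,0,0]]}}

```text
clock: 8.37
tool_pos: [0.6401, -0.013, 0.1542]
orientation: [180.0, 0.0, -12.3]
force: [-0.8, 2.3, -1.5]
opening: 0.0088
gripper_force: 30.0
```

```bash
python3 m.py
```

```text
8.37 [ 0.6401 -0.013   0.1542] [ 1.800e+02  2.000e-02 -1.233e+01] F [-0.77  2.29 -1.54] M [ 0.836  0.36  -0.062] tau6 -0.273 0.0088 30.0
```

>>> {"api": "play_rows", "payload": {"plan": [[0,0,0.007,0,0,3],[0,0,0,0,0,3],[0,0,0,0,0,0],[0,0,0,0,0,0]]}}

```text
clock: 8.7
tool_pos: [0.6401, -0.013, 0.1542]
orientation: [180.0, 0.0, -18.3]
force: [-0.2, 3.0, -0.0]
opening: 0.0084
gripper_force: 30.0
```

```bash
python3 m.py
```

```text
8.7 [ 0.6401 -0.013   0.1542] [ 1.800e+02  1.000e-02 -1.832e+01] F [-0.17  2.99 -0.03] M [ 0.766  0.34  -0.023] tau6 -0.27 0.0084 30.0
```

>>> {"api": "play_rows", "payload": {"plan": [[0,0,0.007,0,0,3],[0,0,0,0,0,3],[0,0,0,0,0,0],[0,0,0,0,0,0]]}}

```text
clock: 9.03
tool_pos: [0.6401, -0.013, 0.1541]
orientation: [180.0, 0.0, -24.3]
force: [-1.0, 2.6, -1.0]
opening: 0.0086
gripper_force: 30.0
```

```bash
python3 m.py
```

```text
9.03 [ 0.6401 -0.013   0.1541] [ 1.800e+02  1.000e-02 -2.431e+01] F [-1.02  2.64 -1.  ] M [0.863 0.433 0.053] tau6 -0.269 0.0086 30.0
```

>>> {"api": "play_rows", "payload": {"plan": [[0,0,0.007,0,0,3],[0,0,0,0,0,3],[0,0,0,0,0,0],[0,0,0,0,0,0]]}}

```text
clock: 9.37
tool_pos: [0.6401, -0.013, 0.1541]
orientation: [180.0, 0.0, -30.3]
force: [-0.2, 3.2, -0.5]
opening: 0.0087
gripper_force: 30.0
```

```bash
python3 m.py
```

```text
9.37 [ 0.6401 -0.013   0.1541] [ 1.800e+02  1.000e-02 -3.031e+01] F [-0.18  3.25 -0.5 ] M [0.958 0.496 0.008] tau6 -0.268 0.0087 30.0
```

>>> {"api": "play_rows", "payload": {"plan": [[0,0,0.007,0,0,3],[0,0,0,0,0,3],[0,0,0,0,0,0],[0,0,0,0,0,0]]}}

```text
clock: 9.7
tool_pos: [0.6401, -0.013, 0.154]
orientation: [180.0, 0.0, -36.3]
force: [-1.7, 2.0, -1.8]
opening: 0.0087
gripper_force: 30.0
```

```bash
python3 m.py
```

```text
9.7 [ 0.6401 -0.013   0.154 ] [ 1.800e+02  1.000e-02 -3.631e+01] F [-1.66  1.97 -1.76] M [ 0.925  0.446 -0.048] tau6 -0.268 0.0087 30.0
```

>>> {"api": "play_rows", "payload": {"plan": [[0,0,0.007,0,0,3],[0,0,0,0,0,3],[0,0,0,0,0,0],[0,0,0,0,0,0]]}}

```text
clock: 10.03
tool_pos: [0.6401, -0.013, 0.1539]
orientation: [180.0, 0.0, -42.3]
force: [-0.5, 3.1, -1.0]
opening: 0.0091
gripper_force: 30.0
```

```bash
python3 m.py
```

```text
10.03 [ 0.6401 -0.013   0.1539] [ 1.7999e+02  1.0000e-02 -4.2300e+01] F [-0.51  3.07 -0.98] M [ 0.962  0.468 -0.003] tau6 -0.268 0.0091 30.0
```

>>> {"api": "play_rows", "payload": {"plan": [[0,0,0.007,0,0,3],[0,0,0,0,0,3],[0,0,0,0,0,0],[0,0,0,0,0,0]]}}

```text
clock: 10.37
tool_pos: [0.6401, -0.0131, 0.1538]
orientation: [180.0, 0.0, -48.3]
force: [-2.0, 1.5, -1.2]
opening: 0.0088
gripper_force: 30.0
```

```bash
python3 m.py
```

```text
10.37 [ 0.6401 -0.0131  0.1538] [ 1.7999e+02  1.0000e-02 -4.8310e+01] F [-2.05  1.46 -1.18] M [1.012 0.515 0.018] tau6 -0.268 0.0088 30.0
```

>>> {"api": "play_rows", "payload": {"plan": [[0,0,0.007,0,0,3],[0,0,0,0,0,3],[0,0,0,0,0,0],[0,0,0,0,0,0]]}}

```text
clock: 10.7
tool_pos: [0.6401, -0.013, 0.1538]
orientation: [180.0, 0.0, -54.3]
force: [-1.6, 3.0, -1.1]
opening: 0.009
gripper_force: 30.0
```

```bash
python3 m.py
```

```text
10.7 [ 0.6401 -0.013   0.1538] [ 1.7999e+02  1.0000e-02 -5.4310e+01] F [-1.63  3.04 -1.1 ] M [ 1.022  0.579 -0.052] tau6 -0.268 0.009 30.0
```

>>> {"api": "play_rows", "payload": {"plan": [[0,0,0.007,0,0,3],[0,0,0,0,0,3],[0,0,0,0,0,0],[0,0,0,0,0,0]]}}

```text
clock: 11.03
tool_pos: [0.6402, -0.013, 0.1538]
orientation: [180.0, 0.0, -60.3]
force: [-1.3, 3.2, -2.2]
opening: 0.0086
gripper_force: 30.0
```

```bash
python3 m.py
```

```text
11.03 [ 0.6402 -0.013   0.1538] [180.     0.   -60.31] F [-1.32  3.19 -2.16] M [1.038 0.61  0.074] tau6 -0.268 0.0086 30.0
```

```bash
cat > m.py <<'E'
from plant import *
import numpy as np
M=[];n=5
for i in range(n):
    o=get_obs(); M.append(o['moment'][2]); 
    if i<n-1: snapshot('wrist')
print(round(float(o['clock']),2),o['tool_pos'].round(4),'yaw',o['orientation'][2].round(2),'F',o['force'].round(1),'Mz',np.mean(M).round(3),np.round(M,3),'tau6',round(o['tau'][5],3),round(o['opening'],4))
E
python3 m.py
```

```text
11.23 [ 0.6401 -0.013   0.1537] yaw -60.42 F [-0.9  2.2 -0.3] Mz 0.027 [ 0.074  0.013  0.023 -0.011  0.034] tau6 0.031 0.0088
```

>>> {"api": "play_rows", "payload": {"plan": [[0,0,0.007,0,0,3],[0,0,0,0,0,3],[0,0,0,0,0,0],[0,0,0,0,0,0]]}}

```text
clock: 11.57
tool_pos: [0.6401, -0.013, 0.1537]
orientation: [180.0, 0.0, -66.4]
force: [-1.7, 2.1, -2.2]
opening: 0.0087
gripper_force: 30.0
```

```bash
python3 m.py
```

```text
11.77 [ 0.6401 -0.013   0.1537] yaw -66.44 F [-2.2  3.2 -1.3] Mz 0.156 [0.187 0.15  0.159 0.14  0.143] tau6 -0.129 0.0089
```

>>> {"api": "play_rows", "payload": {"plan": [[0,0,0.002,0,0,1],[0,0,0,0,0,1],[0,0,0,0,0,0],[0,0,0,0,0,0]]}}

```text
clock: 12.1
tool_pos: [0.6401, -0.0131, 0.1537]
orientation: [180.0, -0.0, -68.5]
force: [-2.5, 2.9, -0.8]
opening: 0.0084
gripper_force: 30.1
```

```bash
python3 m.py
```

```text
12.3 [ 0.6402 -0.013   0.1537] yaw -68.5 F [-3.2  3.6 -0.5] Mz 0.266 [0.232 0.264 0.259 0.328 0.246] tau6 -0.255 0.0089
```

>>> {"api": "play_rows", "payload": {"plan": [[0,0,0.003,0,0,2],[0,0,0,0,0,2],[0,0,0,0,0,0],[0,0,0,0,0,0]]}}

```text
clock: 12.63
tool_pos: [0.6402, -0.013, 0.1537]
orientation: [180.0, 0.0, -72.4]
force: [-2.3, 2.8, -1.3]
opening: 0.0087
gripper_force: 30.1
```

```bash
python3 m.py
```

```text
12.83 [ 0.6401 -0.013   0.1536] yaw -72.47 F [-2.7  2.5 -0.8] Mz 0.277 [0.31  0.241 0.297 0.292 0.243] tau6 -0.261 0.0089
```

>>> {"api": "play_rows", "payload": {"plan": [[0,0,0.003,0,0,3],[0,0,0.005,0,0,5],[0,0,0.005,0,0,5],[0,0,0.006,0,0,5],[0,0,0.006,0,0,5],[0,0,0.006,0,0,5],[0,0,0.006,0,0,5],[0,0,0.006,0,0,5],[0,0,0.006,0,0,5],[0,0,0.006,0,0,5],[0,0,0.006,0,0,5],[0,0,0.006,0,0,5],[0,0,0.006,0,0,5],[0,0,0.006,0,0,5],[0,0,0.006,0,0,4],[0,0,0.005,0,0,3],[0,0,0.003,0,0,2],[0,0,0,0,0,0],[0,0,0,0,0,0]]}}

```text
clock: 14.42
tool_pos: [0.6402, -0.013, 0.1528]
orientation: [180.0, -0.0, -149.4]
force: [-3.5, 2.5, -0.9]
opening: 0.0091
gripper_force: 30.1
```

```bash
python3 m.py
```

```text
14.62 [ 0.6402 -0.013   0.1528] yaw -149.46 F [-3.4  2.6  0.3] Mz 0.265 [0.251 0.265 0.273 0.281 0.255] tau6 -0.257 0.009
```

>>> {"api": "play_rows", "payload": {"plan": [[0,0,0.003,0,0,1.5],[0,0,0.001,0,0,1.5],[0,0,0.001,0,0,1.0],[0,0,0,0,0,0.6],[0,0,0,0,0,0],[0,0,0,0,0,0]]}}

```text
clock: 15.12
tool_pos: [0.6402, -0.013, 0.1527]
orientation: [180.0, -0.0, -154.1]
force: [-3.8, 3.8, 1.0]
opening: 0.0087
gripper_force: 30.1
```

```bash
python3 m.py
```

```text
15.32 [ 0.6402 -0.013   0.1527] yaw -154.08 F [-3.8  3.7  0.1] Mz 0.283 [0.309 0.312 0.248 0.257 0.29 ] tau6 -0.296 0.0088
```

>>> {"api": "play_rows", "payload": {"plan": [[0,0,0,0,0,0],[0,0,0,0,0,0],[0,0,0,0,0,0],[0,0,0,0,0,0],[0,0,-1,0,0,0],[0,0,-2.1,0,0,0],[0,0,-2.1,0,0,0],[0,0,-2.1,0,0,0],[1.2,1.5,0,0,0,0],[2.2,2.5,0,0,0,0],[2.2,2.5,0,0,0,0],[2.2,2.5,0,0,0,0],[2.2,2.5,0,0,0,0],[1.2,1.1,0,0,0,0]], "grip": 8.7}}

```text
clock: 16.48
tool_pos: [0.4819, 0.0519, 0.2267]
orientation: [180.0, 0.1, -154.1]
force: [-0.9, -0.3, 0.2]
opening: 0.0866
gripper_force: 0.0
```

>>> {"api": "play_rows", "payload": {"plan": [[0,0,0,0,0,-7],[0,0,0,0,0,-7],[0,0,0,0,0,-7],[0,0,0,0,0,-7],[0,0,0,0,0,-7],[0,0,0,0,0,-7],[0,0,0,0,0,-7],[0,0,0,0,0,-7],[0,0,0,0,0,-7],[0,0,0,0,0,-7],[0,0,0,0,0,-7],[0,0,0,0,0,-7],[0,0,0,0,0,-7],[0,0,0,0,0,-7],[0,0,0,0,0,-7],[0,0,0,0,0,0],[0,0,0,0,0,0]]}}

```text
clock: 17.9
tool_pos: [0.4847, 0.0514, 0.2264]
orientation: [-179.9, -0.0, -49.3]
force: [-0.0, -0.6, -0.2]
opening: 0.0866
gripper_force: 0.0
```

```bash
python3 look.py 2 n2
```

```text
[0.48460769 0.05136098 0.22624399] [-1.79960872e+02 -2.02806868e-02 -4.93601590e+01] [ 29.2   3.5 -24.    0.  -62.5  11.4] [ 0.03223957  0.04292684 -0.06577257]
nut2 [0.6157 0.1539 0.1424] 0.83
washer2_top [0.4812 0.0528 0.1189] 0.86
washer2_top [0.5913 0.0476 0.1452] 0.64
```

View pics/n2.png

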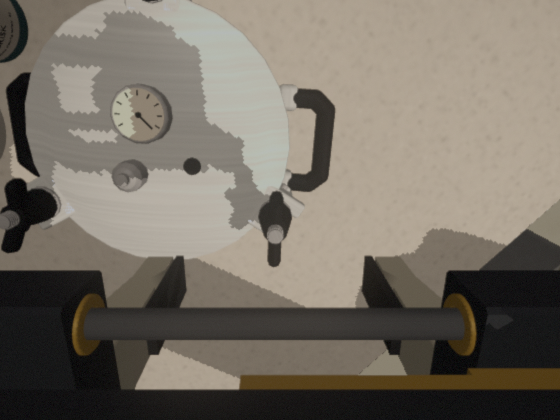

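Run:
```python
from h import *
import pickle
for f in('n1','n2'):
    w=pickle.load(open(f+'.pkl','rb')); g=w['frame'].max(2)[180:275,250:300]
    for v in range(190,268,4):
        u=np.nonzero(g[v-180]<60)[0]
        if len(u): print(v,u.min()+250,u.max()+250,end='; ')
    print()
w=pickle.load(open('n2.pkl','rb'))
p,q=[onz(w,*a,.151)[:2] for a in ((277,196),(274,262))]; d=q-p; print((p+q)/2,np.degrees(np.arctan2(d[1],d[0])))
```

```text
190 270 275; 194 267 278; 198 266 278; 202 265 282; 206 261 286; 210 259 288; 214 258 289; 218 259 288; 222 260 287; 226 261 286; 230 263 284; 234 283 283; 242 269 279; 246 269 279; 250 269 279; 254 270 279; 258 270 279; 262 271 278; 
194 272 280; 198 271 281; 202 269 282; 206 264 285; 210 261 289; 214 260 290; 218 259 290; 222 261 289; 226 262 288; 230 263 286; 234 265 285; 246 269 279; 250 269 279; 254 269 279; 258 269 279; 262 269 278; 
[0.48455121 0.04949144] 128.34626397017198
```

>>> {"api": "play_rows", "payload": {"plan": [[-0.1,0.06,0,0,0,2.3],[0,0,1.0,0,0,0],[0,0,1.0,0,0,0],[0,0,1.0,0,0,0],[0,0,1.0,0,0,0],[0,0,1.0,0,0,0],[0,0,1.0,0,0,0],[0,0,0.7,0,0,0],[0,0,0.4,0,0,0],[0,0,0,0,0,0],[0,0,0,0,0,0]], "grip": 3}}

```text
clock: 18.97
tool_pos: [0.4834, 0.0518, 0.1547]
orientation: [180.0, -0.0, -51.4]
force: [1.0, 0.3, 0.6]
opening: 0.0299
gripper_force: 0.0
```

>>> {"api": "play_rows", "payload": {"plan": [[0,0,0,0,0,0],[0,0,0,0,0,0],[0,0,0,0,0,0],[0,0,0,0,0,0],[0,0,0,0,0,0],[0,0,0,0,0,0]], "grip": 0}}

```text
clock: 19.47
tool_pos: [0.4835, 0.0518, 0.155]
orientation: [-180.0, -0.0, -51.4]
force: [-0.9, 1.0, 1.5]
opening: 0.0089
gripper_force: 30.0
```

```bash
python3 m.py
```

```text
19.67 [0.4835 0.0518 0.155 ] yaw -51.4 F [-1.4 -0.1  3.9] Mz -0.012 [-0.014 -0.033  0.032 -0.016 -0.028] tau6 0.005 0.0088
```

```bash
sed -i 's/n=5/import sys; n=int(sys.argv[1]) if len(sys.argv)>1 else 2/' m.py; python3 m.py 1
```

```text
19.67 [0.4835 0.0518 0.155 ] yaw -51.4 F [-1.4 -0.1  3.9] Mz -0.028 [-0.028] tau6 0.005 0.0088
```

>>> {"api": "play_rows", "payload": {"plan": [[0,0,0.007,0,0,3],[0,0,0,0,0,3],[0,0,0,0,0,0],[0,0,0,0,0,0]]}}

```text
clock: 20.0
tool_pos: [0.4835, 0.0518, 0.1549]
orientation: [-180.0, -0.0, -57.3]
force: [-0.6, -0.2, 5.2]
opening: 0.0092
gripper_force: 30.0
```

```bash
python3 m.py
```

```text
20.05 [0.4835 0.0518 0.1549] yaw -57.29 F [-0.7 -0.5  5.4] Mz -0.007 [ 0.022 -0.036] tau6 -0.058 0.0091
```

>>> {"api": "play_rows", "payload": {"plan": [[0,0,0.007,0,0,3],[0,0,0,0,0,3],[0,0,0,0,0,0],[0,0,0,0,0,0]]}}

```text
clock: 20.38
tool_pos: [0.4834, 0.0518, 0.1548]
orientation: [-180.0, -0.0, -63.3]
force: [-2.2, 0.6, 5.5]
opening: 0.0086
gripper_force: 30.0
```

```bash
python3 m.py
```

```text
20.43 [0.4835 0.0518 0.1548] yaw -63.29 F [-1.1  0.4  4.9] Mz -0.035 [-0.069 -0.001] tau6 -0.043 0.0086
```

>>> {"api": "play_rows", "payload": {"plan": [[0,0,0.007,0,0,3],[0,0,0,0,0,3],[0,0,0,0,0,0],[0,0,0,0,0,0]]}}

```text
clock: 20.77
tool_pos: [0.4834, 0.0518, 0.1548]
orientation: [-180.0, -0.0, -69.3]
force: [-1.8, 1.0, 6.0]
opening: 0.0092
gripper_force: 30.0
```

```bash
python3 m.py
```

```text
20.82 [0.4834 0.0518 0.1547] yaw -69.29 F [-2.3 -0.6  5.6] Mz -0.03 [-0.081  0.021] tau6 -0.043 0.0087
```

>>> {"api": "play_rows", "payload": {"plan": [[0,0,0.007,0,0,3],[0,0,0,0,0,3],[0,0,0,0,0,0],[0,0,0,0,0,0]]}}

```text
clock: 21.15
tool_pos: [0.4834, 0.0518, 0.1547]
orientation: [-180.0, -0.0, -75.3]
force: [-1.9, 0.4, 5.1]
opening: 0.0086
gripper_force: 30.0
```

```bash
python3 m.py
```

```text
21.2 [0.4834 0.0518 0.1547] yaw -75.29 F [-2.   0.   5.8] Mz -0.009 [-0.014 -0.004] tau6 -0.043 0.0088
```

>>> {"api": "play_rows", "payload": {"plan": [[0,0,-0.03,0,0,3],[0,0,0,0,0,3],[0,0,0,0,0,0],[0,0,0,0,0,0]]}}

```text
clock: 21.53
tool_pos: [0.4833, 0.0517, 0.1547]
orientation: [180.0, -0.0, -81.3]
force: [-0.4, 0.9, 2.0]
opening: 0.009
gripper_force: 30.0
```

```bash
python3 m.py
```

```text
21.58 [0.4833 0.0518 0.1547] yaw -81.26 F [-0.8 -0.1  2.4] Mz 0.032 [0.048 0.017] tau6 -0.067 0.0089
```

>>> {"api": "play_rows", "payload": {"plan": [[0,0,0.007,0,0,3],[0,0,0,0,0,3],[0,0,0,0,0,0],[0,0,0,0,0,0]]}}

```text
clock: 21.92
tool_pos: [0.4833, 0.0518, 0.1547]
orientation: [-180.0, -0.0, -87.2]
force: [-0.3, -0.0, 3.4]
opening: 0.0085
gripper_force: 30.0
```

```bash
python3 m.py
```

```text
21.97 [0.4833 0.0518 0.1547] yaw -87.24 F [-1.  -0.9  3.5] Mz 0.219 [0.226 0.213] tau6 -0.283 0.0085
```

>>> {"api": "play_rows", "payload": {"plan": [[0,0,0.007,0,0,3],[0,0,0,0,0,3],[0,0,0,0,0,0],[0,0,0,0,0,0]]}}

```text
clock: 22.3
tool_pos: [0.4833, 0.0518, 0.1546]
orientation: [180.0, 0.0, -93.2]
force: [-1.3, 0.8, 3.8]
opening: 0.0086
gripper_force: 30.1
```

```bash
python3 m.py
```

```text
22.35 [0.4833 0.0518 0.1546] yaw -93.24 F [-1.6  0.6  2.7] Mz 0.243 [0.234 0.252] tau6 -0.321 0.0088
```

>>> {"api": "play_rows", "payload": {"plan": [[0,0,0.007,0,0,3],[0,0,0,0,0,3],[0,0,0,0,0,0],[0,0,0,0,0,0]]}}

```text
clock: 22.68
tool_pos: [0.4832, 0.0517, 0.1545]
orientation: [180.0, -0.0, -99.2]
force: [-0.8, 0.9, 3.8]
opening: 0.0088
gripper_force: 30.1
```

```bash
python3 m.py
```

```text
22.73 [0.4833 0.0518 0.1545] yaw -99.25 F [-1.1  0.3  4.5] Mz 0.198 [0.163 0.233] tau6 -0.325 0.0085
```

>>> {"api": "play_rows", "payload": {"plan": [[0,0,0.0,0,0,3],[0,0,0.005,0,0,5],[0,0,0.005,0,0,5],[0,0,0.006,0,0,5],[0,0,0.006,0,0,5],[0,0,0.006,0,0,5],[0,0,0.006,0,0,5],[0,0,0.006,0,0,5],[0,0,0.006,0,0,5],[0,0,0.006,0,0,5],[0,0,0.006,0,0,5],[0,0,0.006,0,0,5],[0,0,0.006,0,0,5],[0,0,0.006,0,0,4],[0,0,0.003,0,0,2],[0,0,0,0,0,0],[0,0,0,0,0,0]]}}

```text
clock: 24.15
tool_pos: [0.483, 0.052, 0.1537]
orientation: [180.0, -0.0, -168.3]
force: [-4.4, 2.7, 5.3]
opening: 0.0086
gripper_force: 30.1
```

```bash
python3 m.py
```

```text
24.2 [0.4831 0.052  0.1537] yaw -168.28 F [-3.7  2.9  5.1] Mz 0.258 [0.282 0.234] tau6 -0.304 0.0092
```

>>> {"api": "play_rows", "payload": {"plan": [[0,0,0.003,0,0,1.5],[0,0,0.001,0,0,1.5],[0,0,0.001,0,0,1.1],[0,0,0,0,0,0.6],[0,0,0,0,0,0],[0,0,0,0,0,0]]}}

```text
clock: 24.7
tool_pos: [0.4831, 0.052, 0.1537]
orientation: [180.0, -0.0, -173.0]
force: [-3.4, 2.1, 5.6]
opening: 0.0089
gripper_force: 30.1
```

```bash
python3 m.py; python3 -c "
import numpy as np
# fit of circle: nuts 1,2 known, nut3 clockwise from 2
a=np.array([.6401,-.0130]);b=np.array([.4831,.052]);t=np.radians(-60);d=b-a
print(np.linalg.norm(d),a+np.array([[np.cos(t),-np.sin(t)],[np.sin(t),np.cos(t)]])@d,a+np.array([[np.cos(t),np.sin(t)],[-np.sin(t),np.cos(t)]])@d)"
```

```text
24.75 [0.4831 0.052  0.1537] yaw -172.97 F [-3.5  2.6  5.4] Mz 0.316 [0.338 0.294] tau6 -0.304 0.0087
0.16992351220475643 [0.61789165 0.15546599] [ 0.50530835 -0.11646599]
```

>>> {"api": "play_rows", "payload": {"plan": [[0,0,0,0,0,0],[0,0,0,0,0,0],[0,0,0,0,0,0],[0,0,0,0,0,0],[0,0,-1,0,0,0],[0,0,-2.1,0,0,0],[0,0,-2.1,0,0,0],[0,0,-2.1,0,0,0],[-1.6,0.9,0,0,0,0],[-3.0,1.8,0,0,0,0],[-3.0,1.8,0,0,0,0],[-3.0,1.8,0,0,0,0],[-2.6,1.6,0,0,0,0],[-1.4,0.7,0,0,0,0]], "grip": 8.7}}

```text
clock: 25.92
tool_pos: [0.6203, 0.1566, 0.2267]
orientation: [-180.0, 0.0, -173.1]
force: [0.8, -0.5, 0.7]
opening: 0.0867
gripper_force: 0.0
```

>>> {"api": "play_rows", "payload": {"plan": [[0,0,0,0,0,-7],[0,0,0,0,0,-7],[0,0,0,0,0,-7],[0,0,0,0,0,-7],[0,0,0,0,0,-7],[0,0,0,0,0,-7],[0,0,0,0,0,-7],[0,0,0,0,0,-7],[0,0,0,0,0,-7],[0,0,0,0,0,-7],[0,0,0,0,0,-7],[0,0,0,0,0,-7],[0,0,0,0,0,-7],[0,0,0,0,0,-7],[0,0,0,0,0,-7],[0,0,0,0,0,0],[0,0,0,0,0,0]]}}

```text
clock: 27.33
tool_pos: [0.618, 0.1546, 0.2272]
orientation: [-180.0, -0.0, -68.3]
force: [-0.2, -0.7, -0.3]
opening: 0.0869
gripper_force: 0.0
```

```bash
python3 look.py 3 n3
python3 - <<'E'
from h import *
import pickle
w=pickle.load(open('n3.pkl','rb')); g=w['frame'].max(2)[180:275,250:300]
for v in range(186,272,4):
    u=np.nonzero(g[v-180]<60)[0]
    if len(u): print(v,u.min()+250,u.max()+250,end='; ')
E
```

```text
[0.61797253 0.15462162 0.22704544] [-1.79988278e+02  1.31499948e-03 -6.83594414e+01] [ 31.6  17.7  -6.    0.  -66.3  -9.9] [ 0.05160708 -0.01563987  0.00870695]
nut3 [0.6143 0.1513 0.1408] 0.9
nut3 [0.4844 0.0529 0.1418] 0.65
washer3_top [0.6193 0.1543 0.1176] 0.9
washer3_top [0.5918 0.0476 0.1474] 0.21
washer3_top [0.5801 0.0673 0.0006] 0.16
186 250 257; 190 250 255; 194 267 276; 198 266 277; 202 266 280; 206 262 285; 210 259 287; 214 258 288; 218 258 288; 222 260 287; 226 261 286; 230 262 284; 234 264 283; 242 269 279; 246 269 279; 250 269 280; 254 269 280; 258 270 280; 262 271 279;
```

View pics/n3.png

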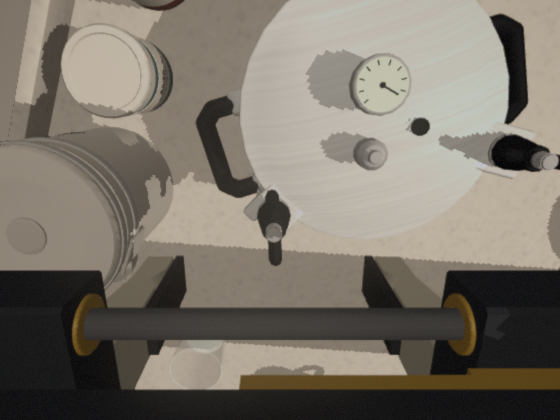

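>>> {"api": "play_rows", "payload": {"plan": [[-0.07,-0.03,0,0,0,-2.7],[0,0,1.0,0,0,0],[0,0,1.0,0,0,0],[0,0,1.0,0,0,0],[0,0,1.0,0,0,0],[0,0,1.0,0,0,0],[0,0,1.0,0,0,0],[0,0,0.7,0,0,0],[0,0,0.5,0,0,0],[0,0,0,0,0,0],[0,0,0,0,0,0]], "grip": 3}}

```text
clock: 28.4
tool_pos: [0.6181, 0.1554, 0.1545]
orientation: [180.0, -0.0, -65.4]
force: [0.2, 1.3, 0.0]
opening: 0.0305
gripper_force: 0.0
```

>>> {"api": "play_rows", "payload": {"plan": [[0,0,0,0,0,0],[0,0,0,0,0,0],[0,0,0,0,0,0],[0,0,0,0,0,0],[0,0,0,0,0,0],[0,0,0,0,0,0]], "grip": 0}}

```text
clock: 28.9
tool_pos: [0.618, 0.1554, 0.1551]
orientation: [-180.0, -0.0, -65.4]
force: [-2.4, -0.1, 3.1]
opening: 0.009
gripper_force: 30.0
```

```bash
python3 m.py 3
```

```text
29.0 [0.618  0.1554 0.1551] yaw -65.4 F [-1.8  0.8  4.5] Mz -0.022 [-0.013 -0.01  -0.043] tau6 -0.003 0.0086
```

>>> {"api": "play_rows", "payload": {"plan": [[0,0,-0.02,0,0,2],[0,0,0,0,0,2],[0,0,0,0,0,1],[0,0,0,0,0,0],[0,0,0,0,0,0]]}}

```text
clock: 29.42
tool_pos: [0.618, 0.1555, 0.155]
orientation: [-180.0, -0.0, -70.4]
force: [-1.9, -0.7, 3.7]
opening: 0.0088
gripper_force: 30.0
```

```bash
python3 m.py
```

```text
29.47 [0.618  0.1554 0.155 ] yaw -70.36 F [-2.5 -0.3  3.7] Mz 0.006 [ 0.029 -0.017] tau6 -0.04 0.0089
```

>>> {"api": "play_rows", "payload": {"plan": [[0,0,0.006,0,0,2],[0,0,0,0,0,2],[0,0,0,0,0,1],[0,0,0,0,0,0],[0,0,0,0,0,0]]}}

```text
clock: 29.88
tool_pos: [0.618, 0.1554, 0.155]
orientation: [-180.0, 0.0, -75.3]
force: [-1.9, -0.5, 4.8]
opening: 0.0086
gripper_force: 30.0
```

```bash
python3 m.py
```

```text
29.93 [0.618  0.1554 0.1549] yaw -75.34 F [-1.3 -0.3  4. ] Mz -0.02 [ 0.004 -0.045] tau6 -0.035 0.0091
```

>>> {"api": "play_rows", "payload": {"plan": [[0,0,0.006,0,0,2],[0,0,0,0,0,2],[0,0,0,0,0,1],[0,0,0,0,0,0],[0,0,0,0,0,0]]}}

```text
clock: 30.35
tool_pos: [0.618, 0.1554, 0.1549]
orientation: [-180.0, -0.0, -80.3]
force: [-1.8, -0.0, 5.5]
opening: 0.0089
gripper_force: 30.0
```

```bash
python3 m.py
```

```text
30.4 [0.618  0.1554 0.1549] yaw -80.33 F [-2.4 -0.3  4.9] Mz 0.025 [0.028 0.022] tau6 -0.021 0.0084
```

>>> {"api": "play_rows", "payload": {"plan": [[0,0,0.006,0,0,2],[0,0,0,0,0,2],[0,0,0,0,0,1],[0,0,0,0,0,0],[0,0,0,0,0,0]]}}

```text
clock: 30.82
tool_pos: [0.618, 0.1554, 0.1548]
orientation: [-180.0, 0.0, -85.3]
force: [-2.1, -0.3, 4.8]
opening: 0.0089
gripper_force: 30.0
```

```bash
python3 m.py
```

```text
30.87 [0.618  0.1554 0.1548] yaw -85.34 F [-2.3 -0.   5.6] Mz 0.021 [ 0.055 -0.013] tau6 -0.028 0.0087
```

>>> {"api": "play_rows", "payload": {"plan": [[0,0,-0.02,0,0,2],[0,0,0,0,0,2],[0,0,0,0,0,1],[0,0,0,0,0,0],[0,0,0,0,0,0]]}}

```text
clock: 31.28
tool_pos: [0.618, 0.1554, 0.1548]
orientation: [-180.0, 0.0, -90.3]
force: [-0.1, 0.6, 3.8]
opening: 0.0083
gripper_force: 30.0
```

```bash
python3 m.py
```

```text
31.33 [0.618  0.1554 0.1548] yaw -90.34 F [-0.7 -0.2  2.9] Mz -0.015 [-0.062  0.032] tau6 -0.032 0.0087
```

>>> {"api": "play_rows", "payload": {"plan": [[0,0,0.006,0,0,2],[0,0,0,0,0,2],[0,0,0,0,0,1],[0,0,0,0,0,0],[0,0,0,0,0,0]]}}

```text
clock: 31.75
tool_pos: [0.618, 0.1554, 0.1548]
orientation: [180.0, 0.0, -95.3]
force: [-0.8, 0.4, 3.5]
opening: 0.009
gripper_force: 30.0
```

```bash
python3 m.py
```

```text
31.8 [0.618  0.1554 0.1548] yaw -95.34 F [-0.3 -0.2  2.7] Mz 0.009 [0.011 0.008] tau6 -0.034 0.0087
```

>>> {"api": "play_rows", "payload": {"plan": [[0,0,0.006,0,0,2],[0,0,0,0,0,2],[0,0,0,0,0,1],[0,0,0,0,0,0],[0,0,0,0,0,0]]}}

```text
clock: 32.22
tool_pos: [0.618, 0.1554, 0.1547]
orientation: [180.0, 0.0, -100.3]
force: [-0.1, 1.2, 2.0]
opening: 0.0089
gripper_force: 30.0
```

```bash
python3 m.py
```

```text
32.27 [0.618  0.1554 0.1547] yaw -100.34 F [-0.3 -0.5  1.9] Mz -0.005 [ 0.013 -0.023] tau6 -0.035 0.0087
```

>>> {"api": "play_rows", "payload": {"plan": [[0,0,0.006,0,0,2],[0,0,0,0,0,2],[0,0,0,0,0,1],[0,0,0,0,0,0],[0,0,0,0,0,0]]}}

```text
clock: 32.68
tool_pos: [0.618, 0.1554, 0.1547]
orientation: [-180.0, 0.0, -105.3]
force: [-0.9, -0.6, 2.2]
opening: 0.0089
gripper_force: 30.0
```

```bash
python3 m.py
```

```text
32.73 [0.618  0.1554 0.1547] yaw -105.34 F [ 0.4 -0.   1.5] Mz -0.02 [-0.045  0.004] tau6 -0.035 0.0089
```

>>> {"api": "play_rows", "payload": {"plan": [[0,0,0.006,0,0,2],[0,0,0,0,0,2],[0,0,0,0,0,1],[0,0,0,0,0,0],[0,0,0,0,0,0]]}}

```text
clock: 33.15
tool_pos: [0.618, 0.1554, 0.1546]
orientation: [-180.0, 0.0, -110.3]
force: [-0.4, 0.1, 1.6]
opening: 0.0087
gripper_force: 30.0
```

```bash
python3 m.py
```

```text
33.2 [0.618  0.1554 0.1546] yaw -110.34 F [-0.8 -0.6  2.2] Mz 0.019 [-0.009  0.047] tau6 -0.036 0.0087
```

>>> {"api": "play_rows", "payload": {"plan": [[0,0,0.006,0,0,2],[0,0,0,0,0,2],[0,0,0,0,0,1],[0,0,0,0,0,0],[0,0,0,0,0,0]]}}

```text
clock: 33.62
tool_pos: [0.618, 0.1554, 0.1546]
orientation: [-180.0, 0.0, -115.3]
force: [0.7, 0.0, 1.2]
opening: 0.0087
gripper_force: 30.0
```

```bash
python3 m.py
```

```text
33.67 [0.618  0.1554 0.1546] yaw -115.34 F [0.5 0.9 1.6] Mz 0.012 [0.006 0.018] tau6 -0.036 0.0087
```

>>> {"api": "play_rows", "payload": {"plan": [[0,0,0.006,0,0,2],[0,0,0,0,0,2],[0,0,0,0,0,1],[0,0,0,0,0,0],[0,0,0,0,0,0]]}}

```text
clock: 34.08
tool_pos: [0.618, 0.1554, 0.1545]
orientation: [-180.0, 0.0, -120.3]
force: [0.4, 0.2, 1.0]
opening: 0.009
gripper_force: 30.0
```

```bash
python3 m.py
```

```text
34.13 [0.618  0.1554 0.1545] yaw -120.34 F [ 0.6 -0.2  0.4] Mz 0.035 [0.013 0.056] tau6 -0.036 0.0085
```

>>> {"api": "play_rows", "payload": {"plan": [[0,0,0.006,0,0,2],[0,0,0,0,0,2],[0,0,0,0,0,1],[0,0,0,0,0,0],[0,0,0,0,0,0]]}}

```text
clock: 34.55
tool_pos: [0.618, 0.1554, 0.1545]
orientation: [-180.0, 0.0, -125.3]
force: [1.3, 1.5, 0.6]
opening: 0.0086
gripper_force: 30.0
```

```bash
python3 m.py
```

```text
34.6 [0.618  0.1554 0.1544] yaw -125.34 F [0.2 0.4 1.1] Mz 0.012 [0.021 0.003] tau6 -0.036 0.0087
```

>>> {"api": "play_rows", "payload": {"plan": [[0,0,0.006,0,0,2],[0,0,0,0,0,2],[0,0,0,0,0,1],[0,0,0,0,0,0],[0,0,0,0,0,0]]}}

```text
clock: 35.02
tool_pos: [0.618, 0.1554, 0.1544]
orientation: [-180.0, -0.0, -130.3]
force: [0.3, 0.3, 0.3]
opening: 0.0087
gripper_force: 30.0
```

```bash
python3 m.py
```

```text
35.07 [0.618  0.1554 0.1544] yaw -130.35 F [0.3 0.  1.2] Mz 0.035 [0.041 0.029] tau6 -0.036 0.0087
```

>>> {"api": "play_rows", "payload": {"plan": [[0,0,0.004,0,0,1.5],[0,0,0,0,0,1],[0,0,0,0,0,0.5],[0,0,0,0,0,0],[0,0,0,0,0,0]]}}

```text
clock: 35.48
tool_pos: [0.618, 0.1554, 0.1544]
orientation: [-180.0, 0.0, -133.4]
force: [0.1, 1.0, 0.8]
opening: 0.0088
gripper_force: 30.0
```

```bash
python3 m.py
```

```text
35.53 [0.618  0.1554 0.1544] yaw -133.37 F [0.9 0.8 1.5] Mz 0.057 [0.036 0.077] tau6 -0.08 0.0085
```

>>> {"api": "play_rows", "payload": {"plan": [[0,0,0.004,0,0,1.5],[0,0,0,0,0,1],[0,0,0,0,0,0.5],[0,0,0,0,0,0],[0,0,0,0,0,0]]}}

```text
clock: 35.95
tool_pos: [0.618, 0.1555, 0.1544]
orientation: [-180.0, 0.0, -136.4]
force: [0.4, 0.1, 1.9]
opening: 0.0085
gripper_force: 30.0
```

```bash
python3 m.py
```

```text
36.0 [0.618  0.1554 0.1544] yaw -136.38 F [0.9 0.9 1.6] Mz 0.228 [0.216 0.24 ] tau6 -0.231 0.0085
```

>>> {"api": "play_rows", "payload": {"plan": [[0,0,0.004,0,0,1.5],[0,0,0,0,0,1],[0,0,0,0,0,0.5],[0,0,0,0,0,0],[0,0,0,0,0,0]]}}

```text
clock: 36.42
tool_pos: [0.618, 0.1554, 0.1543]
orientation: [-180.0, 0.0, -139.4]
force: [0.0, 0.3, 2.2]
opening: 0.0083
gripper_force: 30.1
```

```bash
python3 m.py
```

```text
36.47 [0.618  0.1554 0.1544] yaw -139.38 F [-0.3  0.8  1.9] Mz 0.324 [0.336 0.311] tau6 -0.307 0.0088
```

>>> {"api": "play_rows", "payload": {"plan": [[0,0,0.002,0,0,3],[0,0,0.005,0,0,5],[0,0,0.005,0,0,5],[0,0,0.006,0,0,5],[0,0,0.006,0,0,5],[0,0,0.006,0,0,5],[0,0,0.006,0,0,5],[0,0,0.006,0,0,5],[0,0,0.006,0,0,5],[0,0,0.006,0,0,5],[0,0,0.006,0,0,5],[0,0,0.006,0,0,5],[0,0,0.006,0,0,5],[0,0,0.006,0,0,5],[0,0,0.006,0,0,5],[0,0,0.005,0,0,4],[0,0,0.002,0,0,2],[0,0,0,0,0,0],[0,0,0,0,0,0]]}}

```text
clock: 38.05
tool_pos: [0.618, 0.1554, 0.1535]
orientation: [180.0, 0.0, 141.7]
force: [0.1, -1.4, 3.2]
opening: 0.0087
gripper_force: 30.0
```

```bash
python3 m.py
```

```text
38.1 [0.618  0.1554 0.1535] yaw 141.68 F [ 0.9 -0.5  2.7] Mz 0.289 [0.324 0.254] tau6 -0.33 0.0089
```

>>> {"api": "play_rows", "payload": {"plan": [[0,0,0.003,0,0,1.5],[0,0,0.001,0,0,1.4],[0,0,0.001,0,0,1.0],[0,0,0,0,0,0.5],[0,0,0,0,0,0],[0,0,0,0,0,0]]}}

```text
clock: 38.6
tool_pos: [0.618, 0.1554, 0.1534]
orientation: [180.0, 0.0, 137.2]
force: [0.4, -0.1, 2.4]
opening: 0.0087
gripper_force: 30.1
```

```bash
python3 m.py
```

```text
38.65 [0.618  0.1554 0.1534] yaw 137.22 F [-0.3 -0.6  4.5] Mz 0.279 [0.283 0.275] tau6 -0.309 0.0087
```

>>> {"api": "play_rows", "payload": {"plan": [[0,0,0,0,0,0],[0,0,0,0,0,0],[0,0,0,0,0,0],[0,0,0,0,0,0],[0,0,-1,0,0,0],[0,0,-2.1,0,0,0],[0,0,-2.1,0,0,0],[0,0,-2.1,0,0,0],[0,0,-3,0,0,0],[0,0,-3,0,0,0],[0,0,-2,0,0,0],[0,0,0,0,0,0],[0,0,0,0,0,0]], "grip": 8.7}}

```text
clock: 39.73
tool_pos: [0.6183, 0.1556, 0.3085]
orientation: [179.8, 0.1, 137.2]
force: [-0.2, 0.5, -1.0]
opening: 0.0858
gripper_force: 0.0
```

```bash
python3 look.py 3 end
```

```text
[0.61773509 0.1554709  0.30681456] [ 1.79949601e+02 -1.06795522e-02  1.37183963e+02] [  31.6   15.2    1.    -0.   -75.8 -164.4] [-0.03940575 -0.11333867 -0.00041759]
nut3 [0.6173 0.1528 0.1415] 0.92
nut3 [0.4812 0.0509 0.1452] 0.85
washer3_top [0.4811 0.052  0.1119] 0.71
washer3_top [0.6202 0.1527 0.1157] 0.63
```

View pics/end.png

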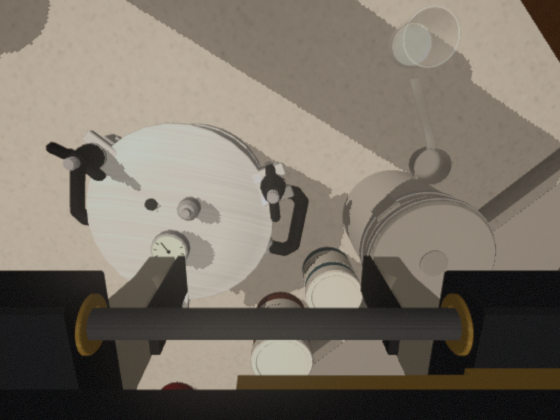

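The end picture shows nut 3 free at (273,193), sprung back a few degrees as expected. Nut 2 is free at (75,157), and the tumbler still stands at (430,40). The gripper is clear of everything.

```bash
python3 -c "
from plant import close_job; print(close_job())"
```

```text
the job is handed in; nothing more can be done
None
```

All three nuts were turned in order (gauge side, then clockwise) to the measured bite plus about 90° each, to within roughly 1°, and the job was handed in at about 40 s with the arm clear; the verdict was not shown.

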